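# Point out what is needed to restring a bracelet

### The arm

A 6-joint arm with a two-finger parallel gripper is mounted at the origin on a cart in front of the work surface, level with it; the furniture and walls round the work are solid. World frame = base frame: x ahead of the robot, y to its left, z up, the work surface at z = 0. Lengths are in m, angles in rad, forces in N, time in s.
With the tool pointing down it reaches from about 0.3 to 0.875 m from the base axis. Payload 6.4 kg.
Tool frame: the origin (TCP) lies between the finger pads, 19 mm behind the fingertips; this is the grasp point; z points along the fingers, y is the line along which they close (so a half turn about z gives the same grasp; the last joint's range is limited). The gripper opens to 88 mm and grips with 3 to 60 N. Pads are 18 mm wide; open, the fingers measure 123 mm over their backs; the gripper's body (75 mm by 187 mm) begins 45 mm behind the grasp point.
Start: joints at [1.028, 0.181, 1.607, -0, 1.354, -0.206], TCP at [0.19, 0.543, 0.257] pointing down, gripper open.
Joint ranges: [-2.99, 2.99], [-0.89, 2.07], [0.3, 2.58], [-1.14, 4.28], [0, 2.63], [-3.12, 3.12]. Speed limits (rad/s): [2.57, 2.57, 3.01, 3.14, 3.14, 3.14].

### API

Orientations are given as a rotation vector (axis times angle).
In Python, from bench import arm, job, grab_frame, camera_params gives the robot as it stands (arm), with the cameras as plain functions and the job (job).
- The arm moves only by the shell command python3 jog.py 'ROWS' [OPENING] [FORCE]. ROWS is rows parted by semicolons, their numbers by spaces, 1 to 10 of them, each of 6 numbers: dx, dy, dz in m, then a rotation vector rx, ry, rz in rad; each row shifts and turns the commanded pose from where the row before left it, along the tool's axes as they then stand; what a row does not reach is not made up. A row lasts 1/12 s, in which the tool goes at most 0.0417 m and 0.125 rad, less where a joint would pass 70% of its speed; a pose out of reach is approached as far as the arm can. OPENING is the opening from 0.0 (shut) to 1.0 (fully open), set as the command begins (- or left out keeps the last). The fingers move at their own pace and stop on an object; FORCE is the grip in N (left out, the last holds). Time passes only in rows, so rows that do not move let the fingers close. It prints the time, the measured TCP pose, the force, the opening and the grip force at its end.
- arm.sense(): the state, without advancing time (a new reading comes with each control period).
- grab_frame(name): name is "scene" or "top"; returns the picture (400x640x3 uint8, blue, green, red); there is no depth.
- camera_params(name): a dict with "vfov" (degrees; the focal length in pixels is half the picture's height over the tangent of half this angle, whatever the lens; pixels are square), "cx", "cy" (the principal point, pixels), "k1" (the pictures are not rectified: a ray, as slopes to the right and down, at radius r is drawn at 1 + k1 r^2 times it, then the intrinsics apply), "rvec" (rotation vector, rad) and "tvec" (3), from world to camera coordinates, as OpenCV has them. Camera axes: x right, y down, z forward; pixel columns grow to the right and rows downward; lengths in m; the calibration is good to about 2 mm. A picture is of the moment at which its call begins. camera_params takes no time and is no camera call.
- job.hand_in(): hands the job in; it is judged then, once.
The state is a dict: "time_s": time; "joint_pos": joint angles; "joint_velocities": joint speeds; "joint_efforts": joint torques, N m; "tcp_pos": TCP position; "tool_rot": TCP orientation; "ft_force": force on the tool from outside, world axes, zero at the start; "wrist_torque": the same for the moment, N m; "grip_width": opening from 0.0 (shut) to 1.0 (fully open); "grip_force": force on a finger pad.
Only numpy, scipy, OpenCV 4.12 (cv2) and the standard library are available. Lean on these libraries where they do the work, as an engineer would, in place of code of your own. Each camera call takes 0.05 s, during which the arm holds its last target. There are 200 camera calls.

### The job

Show a colleague what she needs to restring a bracelet: point down with the fingertips at the light tan wooden bead bracelet, then at the small grey carton of elastic cord, then at the low round jar with the dark lid, each time with the fingertips two or three centimetres above the middle of the thing, and dwell there for three seconds. Touch and move nothing at all, and do not point at the other two bracelets on the way. Finish with the hand still pointing at the jar.

Things in the scene. Friction and masses are not known exactly. Their poses are not given: they have to be found in the camera images.
- bracelet_3: light tan (yellowish brown) wooden bead bracelet, the one to be restrung, a ring 72 mm across lying flat on the desk, 13 mm high; origin at the middle of the ring on the desk, z up. The three bracelets lie in a row in the near part of the desk, in any order. A stain ring printed on the desk top is no bracelet.
- bracelet_1: red-brown bead bracelet, 71 mm across, 12 mm high, lying flat; origin at the middle of the ring on the desk. Not to be pointed at
- bracelet_2: dark wine-red bead bracelet with smaller beads, 72 mm across, 10 mm high, lying flat; origin at the middle of the ring on the desk. Not to be pointed at
- carton_grey: light grey upright carton of elastic cord, 52 x 60 mm, 92 mm high, standing behind the bracelets; origin at the centre of its underside, z up (the black and white cartons further back are others)
- findings_pot: low round jar, white with a dark grey lid, 64 mm across, 40 mm high, standing behind the bracelets beside the carton, left or right of it; origin at the centre of its underside, z up
- tweezers: steel tweezers, 120 x 12 mm, 8 mm high, lying on the desk between the bracelets and the carton and jar; origin at the middle of the underside. Leave alone. (A tall steel rack stands right of the desk, beyond about x = 0.58 m and y = -0.12 m, in the way of a wide swing of the arm from the right: draw in before swinging)

How it is judged:
On the way, in this order (a step that is already met when the one before it is completed fails the run):
1. dwells 2 s pointing down at the middle of the light tan bracelet, just above it (horizontal distance between the grasp point and bracelet_3 below 0.025 m and height (world z) of the grasp point between 0.028 and 0.083 m and angle between the grasp point's own z axis and vertical above 2.3 rad), for 2 s.
2. then dwells 2 s pointing down at the top of the grey carton (horizontal distance between the grasp point and carton_grey below 0.025 m and height (world z) of the grasp point between 0.107 and 0.162 m and angle between the grasp point's own z axis and vertical above 2.3 rad), for 2 s.
3. then dwells 2 s pointing down at the lid of the round jar (horizontal distance between the grasp point and findings_pot below 0.025 m and height (world z) of the grasp point between 0.055 and 0.11 m and angle between the grasp point's own z axis and vertical above 2.3 rad), for 2 s.
At the end, for the whole second after the job is handed in: the tool point is still over the jar, within 25 mm of its middle and 15 to 70 mm above its lid (the fingertips reach about 19 mm further), the fingers point down within about 48 degrees, and the bracelets, carton, jar and tweezers lie within 6 mm of where they were (all of step 3 and distance of each of bracelet_3, bracelet_1, bracelet_2, carton_grey, findings_pot, tweezers from where it was at the start of the episode below 0.006 m); the robot touches nothing.
It fails at once if the robot touches something (over 0.5 N) (contact force between any of the fingers, the arm and anything else above 0.5 N).
It fails at once if a bracelet, the carton, the jar or the tweezers is moved more than 10 mm or lifted (distance of any of bracelet_3, bracelet_1, bracelet_2, carton_grey, findings_pot, tweezers from where it was at the start of the episode above 0.01 m).
It fails at once if the tool point comes within 30 mm of the middle of one of the other two bracelets, lower than 75 mm above the desk ((horizontal distance between the grasp point and bracelet_1 below 0.03 m and height (world z) of the grasp point below 0.075 m) or (horizontal distance between the grasp point and bracelet_2 below 0.03 m and height (world z) of the grasp point below 0.075 m)).
It also fails if it takes over 64 s, if anything falls off the work surface, if the arm or the gripper's body presses on something with over 40 N, if the wrist force passes 120 N, or if a joint passes its speed limit or range.

## Working session

There is one attempt and no reset: what is moved stays moved. The work goes in short steps, Python scripts to look and compute and a shell command to move; the robot and the scene stay as the last step left them, time stands still between calls to the robot, and variables do not carry over. Pictures are saved under pics/ and viewed, at most 10 in all, crops included, and the job is handed in when it is done.

```bash
mkdir -p pics; ls
python3 - <<'E'
from bench import arm, job, grab_frame, camera_params
import cv2
s=arm.sense();print(s)
for n in("scene","top"):
    print(n,camera_params(n)); cv2.imwrite(f"pics/{n}0.png",grab_frame(n))
E
```

```text
bench.py
jog.py
pics
{'time_s': 0.0, 'joint_pos': array([ 1.02768708e+00,  1.81502564e-01,  1.60799265e+00, -3.12971908e-05,
        1.35379958e+00, -2.06301353e-01]), 'joint_velocities': array([ 5.98170579e-04,  4.54136824e-04,  6.32426757e-04,  1.13531874e-04,
       -7.66614318e-05, -1.97372491e-03]), 'joint_efforts': array([ 4.51167889e-04, -4.33877778e+01, -3.41841924e+01,  7.04385596e-02,
        3.83932726e-02, -1.66464038e-04]), 'tcp_pos': array([0.1897526 , 0.54225852, 0.25653917]), 'tool_rot': array([-5.26449192e-01, -3.09656489e+00,  2.50530227e-03]), 'ft_force': array([ 0.01229515, -0.94267317, -0.37211904]), 'wrist_torque': array([0.01377867, 0.02265717, 0.0331294 ]), 'grip_force': 0.0, 'grip_width': 0.9974616374262963}
scene {'vfov': 49.738782445609274, 'cx': 313.08131764239687, 'cy': 200.5032085966358, 'k1': -0.007447150321277897, 'rvec': array([ 2.1375029 , -0.56942439,  0.29222694]), 'tvec': array([-0.33875359,  0.2841151 ,  0.49592185])}
top {'vfov': 48.06042594523267, 'cx': 313.109628737155, 'cy': 205.17842060584732, 'k1': -0.07663827618758354, 'rvec': array([ 2.1945285 , -2.13305554,  0.10106596]), 'tvec': array([0.21994181, 0.54005467, 0.81680591])}
```

View pics/scene0.png

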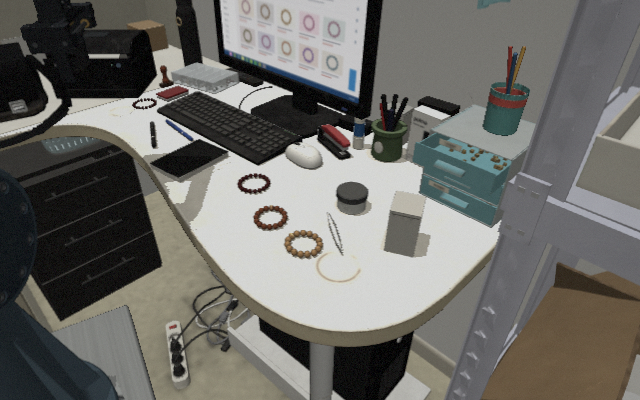

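View pics/top0.png

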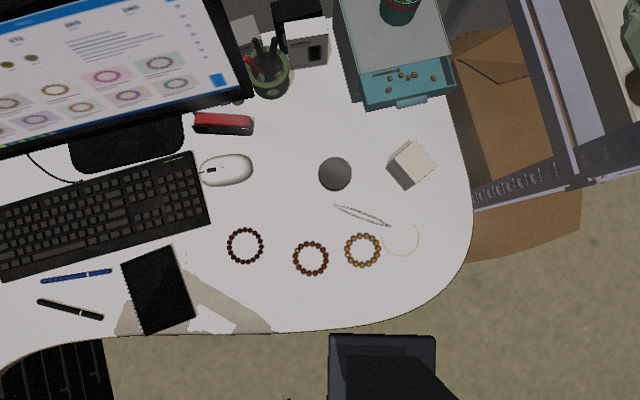

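The scene view shows the tan bracelet at (304,244), red-brown at (271,217), wine at (254,183), the jar at (352,197) and the carton top at (407,203). In the top view they are tan (362,250), red-brown (311,258), wine (245,245), jar lid (335,174) and carton (412,163), with the tweezers at (362,215). The pale ring beside the tan bracelet is the stain.

```bash
cat > h.py <<'E'
import numpy as np,cv2
from bench import arm, job, grab_frame, camera_params
def ray(n,uv,z):
    p=camera_params(n);f=200/np.tan(np.radians(p['vfov']/2))
    d=(np.array(uv,float)-[p['cx'],p['cy']])/f; x=d.copy()
    for _ in range(20): x=d/(1+p['k1']*(x@x))
    R=cv2.Rodrigues(p['rvec'])[0];c=-R.T@p['tvec'];v=R.T@np.r_[x,1]
    return c+v*(z-c[2])/v[2]
def blob(img,test,box):
    x0,y0,x1,y1=box;hsv=cv2.cvtColor(img[y0:y1,x0:x1],cv2.COLOR_BGR2HSV)
    m=test(hsv).astype(np.uint8);c=max(cv2.findContours(cv2.morphologyEx(m,cv2.MORPH_CLOSE,np.ones((5,5))),cv2.RETR_EXTERNAL,2)[0],key=cv2.contourArea)
    (u,v),(a,b),_=cv2.minAreaRect(c);return (u+x0,v+y0),(round(a),round(b))
E
python3 - <<'E'
from h import *
t=cv2.imread('pics/top0.png');s=cv2.imread('pics/scene0.png')
col=lambda h:(h[...,1]>70)
dark=lambda h:h[...,2]<125
for nm,n,img,tst,box,z in [
 ('tan','top',t,col,(338,228,383,272),.007),('tan','scene',s,col,(282,228,325,259),.007),
 ('red','top',t,col,(288,236,334,282),.006),('red','scene',s,col,(248,203,291,231),.006),
 ('wine','top',t,col,(222,222,268,270),.005),('wine','scene',s,col,(233,170,275,197),.005),
 ('jar','top',t,dark,(312,152,360,195),.04),('jar','scene',s,lambda h:h[...,2]<100,(330,178,374,214),.035)]:
    uv,ab=blob(img,tst,box);print(nm,n,np.round(uv,1),ab,ray(n,uv,z).round(4))
print(ray('top',(362,215),.004),ray('top',(334,205),.004),ray('top',(390,226),.004))
a=cv2.resize(t[130:200,375:450],None,fx=5,fy=5);b=cv2.resize(s[185:255,380:455],None,fx=5,fy=5)
cv2.imwrite('pics/carton.png',np.hstack([a,b]))
E
```

```text
tan top [362. 250.] (34, 35) [0.4522 0.1393 0.007 ]
tan scene [303.3 243.5] (34, 31) [0.4501 0.1388 0.007 ]
red top [310. 258.] (34, 34) [0.4341 0.2385 0.006 ]
red scene [270. 218.] (24, 32) [0.4305 0.2364 0.006 ]
wine top [244.5 245.5] (35, 35) [0.4542 0.3654 0.005 ]
wine scene [253.5 183. ] (18, 31) [0.4523 0.3664 0.005 ]
jar top [334.2 173.7] (33, 33) [0.5927 0.1972 0.04  ]
jar scene [350.9 197. ] (31, 31) [0.581  0.1839 0.035 ]
[0.51968109 0.14028955 0.004     ] [0.53762403 0.19496223 0.004     ] [0.49985215 0.08571261 0.004     ]
```

View pics/carton.png

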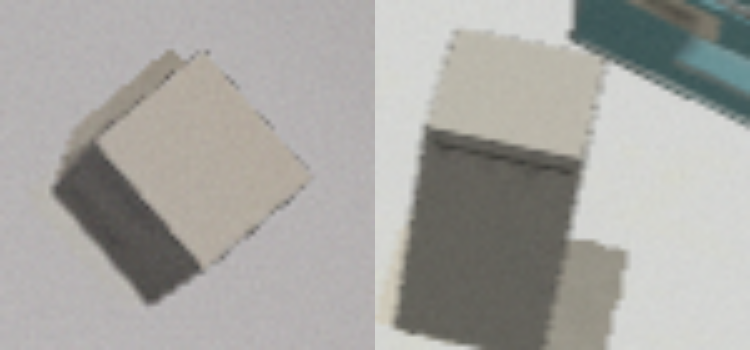

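The carton crop shows the top-face centre at about (416,162) in the top view and (408.5,204) in the scene view.

```bash
cat > rel.py <<'E'
from h import *
import sys
from scipy.spatial.transform import Rotation as Ro
s=arm.sense();R=Ro.from_rotvec(s['tool_rot']);print(s['time_s'],s['tcp_pos'].round(4),np.round(R.as_matrix(),3).tolist())
for g in sys.argv[1:]: print(g,R.inv().apply(np.array(eval(g))-s['tcp_pos']).round(4))
E
python3 - <<'E'
from h import *
print(ray('top',(416,162),.092),ray('scene',(408.5,204),.092),ray('scene',(351,193.),.04))
E
python3 rel.py .4515,.139,.257
```

```text
[0.60877584 0.0550658  0.092     ] [0.60614616 0.05363743 0.092     ] [0.58451168 0.18925736 0.04      ]
0.1 [0.1898 0.5423 0.2566] [[-0.944, 0.33, -0.001], [0.33, 0.944, -0.001], [0.0, -0.002, -1.0]]
.4515,.139,.257 [-3.803e-01 -2.942e-01 -1.000e-04]
```

```bash
python3 jog.py '-.027 -.021 0 0 0 0;-.027 -.021 0 0 0 0;-.027 -.021 0 0 0 0;-.027 -.021 0 0 0 0;-.027 -.021 0 0 0 0;-.027 -.021 0 0 0 0;-.027 -.021 0 0 0 0;-.027 -.021 0 0 0 0;-.027 -.021 0 0 0 0;-.027 -.021 0 0 0 0' 0.3; python3 jog.py '-.027 -.021 0 0 0 0;-.027 -.021 0 0 0 0;-.027 -.021 0 0 0 0;-.027 -.021 0 0 0 0;0 0 0 0 0 -.112;0 0 0 0 0 -.112;0 0 0 0 0 -.112;0 0 0 0 0 0;0 0 0 0 0 0;0 0 0 0 0 0'; python3 rel.py .4515,.139,.057
python3 -c "
from h import *
cv2.imwrite('pics/s1.png',grab_frame('scene'))"
```

```text
time_s: 0.93
tcp_pos: [0.3758, 0.2537, 0.2572]
tool_rot: [-0.526, -3.097, 0.0]
ft_force: [0.8, -0.0, 0.3]
grip_width: 0.304
grip_force: 0.0
time_s: 1.77
tcp_pos: [0.4494, 0.1404, 0.2572]
tool_rot: [-0.006, -3.141, -0.0]
ft_force: [0.1, -0.1, -0.2]
grip_width: 0.298
grip_force: 0.0
1.7667 [0.4494 0.1404 0.2572] [[-1.0, 0.004, -0.0], [0.004, 1.0, 0.0], [0.0, 0.0, -1.0]]
.4515,.139,.057 [-0.0021 -0.0014  0.2002]
```

View pics/s1.png

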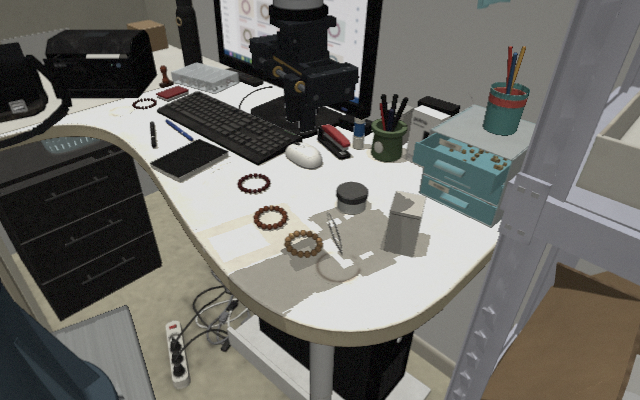

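The hand hangs well clear above the bracelets (fingers at about (305,125) in the picture), and everything is still where it was. Next I descend and dwell.

```bash
python3 jog.py '-.002 -.001 .025 0 0 0;0 0 .025 0 0 0;0 0 .025 0 0 0;0 0 .025 0 0 0;0 0 .025 0 0 0;0 0 .025 0 0 0;0 0 .025 0 0 0;0 0 .015 0 0 0;0 0 .01 0 0 0;0 0 0 0 0 0'
Z='0 0 0 0 0 0'
python3 jog.py '0 0 0 0 0 0;0 0 0 0 0 0;0 0 0 0 0 0;0 0 0 0 0 0;0 0 0 0 0 0;0 0 0 0 0 0;0 0 0 0 0 0;0 0 0 0 0 0;0 0 0 0 0 0;0 0 0 0 0 0'
python3 -c "
from h import *
cv2.imwrite('pics/s2.png',grab_frame('scene'))"
```

```text
time_s: 2.65
tcp_pos: [0.4501, 0.1394, 0.0556]
tool_rot: [-0.003, -3.138, 0.0]
ft_force: [-0.6, -0.1, 0.2]
grip_width: 0.299
grip_force: 0.0
time_s: 3.48
tcp_pos: [0.4516, 0.1393, 0.0574]
tool_rot: [-0.001, -3.142, 0.0]
ft_force: [0.2, 0.2, 0.0]
grip_width: 0.299
grip_force: 0.0
```

View pics/s2.png

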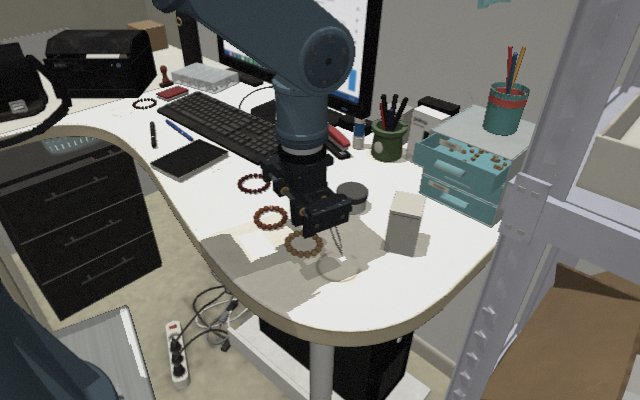

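The fingertips point at the tan bracelet at about (304,235), clear of the jar and tweezers. I'll finish the dwell, rise, and go to the carton.

```bash
python3 jog.py '0 0 0 0 0 0;0 0 0 0 0 0;0 0 0 0 0 0;0 0 0 0 0 0;0 0 0 0 0 0;0 0 0 0 0 0;0 0 0 0 0 0;0 0 0 0 0 0;0 0 0 0 0 0;0 0 0 0 0 0' >/dev/null
python3 jog.py '0 0 0 0 0 0;0 0 0 0 0 0;0 0 0 0 0 0;0 0 0 0 0 0;0 0 0 0 0 0;0 0 0 0 0 0;0 0 0 0 0 0;0 0 0 0 0 0;0 0 0 0 0 0;0 0 0 0 0 0' >/dev/null
python3 jog.py '0 0 0 0 0 0;0 0 0 0 0 0;0 0 0 0 0 0;0 0 0 0 0 0;0 0 0 0 0 0;0 0 0 0 0 0;0 0 0 0 0 0;0 0 0 0 0 0;0 0 0 0 0 0;0 0 0 0 0 0'
python3 jog.py '0 0 -.02 0 0 0;0 0 -.025 0 0 0;0 0 -.025 0 0 0;0 0 -.025 0 0 0;0 0 -.025 0 0 0;0 0 -.025 0 0 0;0 0 -.015 0 0 0;0 0 0 0 0 0;0 0 0 0 0 0'
python3 jog.py '-.026 -.014 0 0 0 0;-.026 -.014 0 0 0 0;-.026 -.014 0 0 0 0;-.026 -.014 0 0 0 0;-.026 -.014 0 0 0 0;-.026 -.014 0 0 0 0;0 0 0 0 0 0;0 0 0 0 0 0;0 0 0 0 0 0'
python3 rel.py .6075,.0545,.136
python3 -c "
from h import *
cv2.imwrite('pics/s3.png',grab_frame('scene'))"
```

```text
time_s: 6.03
tcp_pos: [0.4516, 0.1393, 0.0574]
tool_rot: [0.001, 3.142, 0.0]
ft_force: [-0.4, 0.5, -0.3]
grip_width: 0.3
grip_force: 0.0
time_s: 6.78
tcp_pos: [0.452, 0.1393, 0.2178]
tool_rot: [0.001, 3.14, 0.0]
ft_force: [0.0, -0.3, 0.5]
grip_width: 0.3
grip_force: 0.0
time_s: 7.53
tcp_pos: [0.6061, 0.0555, 0.2152]
tool_rot: [-0.001, -3.138, -0.001]
ft_force: [-1.1, -0.9, 0.2]
grip_width: 0.303
grip_force: 0.0
7.5333 [0.6061 0.0555 0.2152] [[-1.0, 0.001, -0.004], [0.001, 1.0, 0.001], [0.004, 0.001, -1.0]]
.6075,.0545,.136 [-0.0018 -0.0011  0.0792]
```

View pics/s3.png

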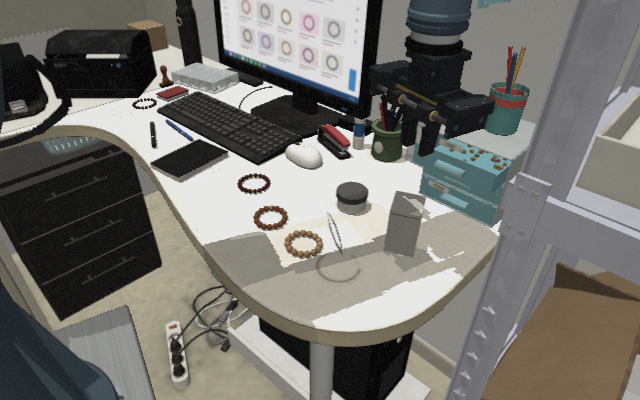

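The fingers, tips near (410,155), hang above the carton top at (407,203), and the drawer unit is behind. I'll check its front clearance by triangulating before I descend.

Run:
```python
from h import *
for z in (.05,.08,.1,.12,.14,.16,.18): print(z,ray('top',(361,110),z)[:2].round(3),ray('scene',(415,158),z)[:2].round(3),'|',ray('top',(456,91),z)[:2].round(3),ray('top',(452,56),z)[:2].round(3))
```

```text
0.05 [0.714 0.15 ] [0.77  0.219] | [ 0.758 -0.031] [ 0.828 -0.025]
0.08 [0.704 0.153] [0.732 0.181] | [ 0.747 -0.022] [ 0.814 -0.016]
0.1 [0.698 0.155] [0.707 0.156] | [ 0.739 -0.016] [ 0.805 -0.009]
0.12 [0.691 0.156] [0.682 0.131] | [ 0.731 -0.009] [ 0.796 -0.003]
0.14 [0.685 0.158] [0.657 0.106] | [ 0.724 -0.003] [0.786 0.003]
0.16 [0.678 0.16 ] [0.631 0.081] | [0.716 0.003] [0.777 0.009]
0.18 [0.672 0.162] [0.606 0.056] | [0.709 0.01 ] [0.768 0.015]
```

The drawer front's top edge is at z≈0.10 and x≥0.70, so the hand stays clear. Descending.

```bash
python3 jog.py '0 0 .02 0 0 0;0 0 .02 0 0 0;0 0 .02 0 0 0;0 0 .01 0 0 0;0 0 .01 0 0 0;0 0 0 0 0 0;0 0 0 0 0 0;0 0 0 0 0 0;0 0 0 0 0 0;0 0 0 0 0 0'
python3 -c "
from h import *
cv2.imwrite('pics/s4.png',np.hstack([grab_frame('scene')[60:300,240:560],grab_frame('top')[60:300,240:560]]))"
```

```text
time_s: 8.42
tcp_pos: [0.6082, 0.0551, 0.1386]
tool_rot: [0.001, 3.14, -0.0]
ft_force: [0.2, -0.1, 0.6]
grip_width: 0.302
grip_force: 0.0
```

View pics/s4.png

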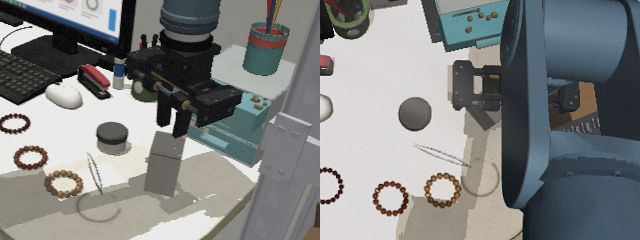

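The fingertips hover just above the carton top (crop (168,133)), with nothing touched. I'll dwell, then rise and move over the jar.

```bash
python3 jog.py '0 0 0 0 0 0;0 0 0 0 0 0;0 0 0 0 0 0;0 0 0 0 0 0;0 0 0 0 0 0;0 0 0 0 0 0;0 0 0 0 0 0;0 0 0 0 0 0;0 0 0 0 0 0;0 0 0 0 0 0' >/dev/null
python3 jog.py '0 0 0 0 0 0;0 0 0 0 0 0;0 0 0 0 0 0;0 0 0 0 0 0;0 0 0 0 0 0;0 0 0 0 0 0;0 0 0 0 0 0;0 0 0 0 0 0;0 0 0 0 0 0;0 0 0 0 0 0' >/dev/null
python3 jog.py '0 0 0 0 0 0;0 0 0 0 0 0;0 0 0 0 0 0;0 0 0 0 0 0;0 0 0 0 0 0;0 0 0 0 0 0;0 0 0 0 0 0;0 0 0 0 0 0;0 0 0 0 0 0;0 0 0 0 0 0' >/dev/null
python3 jog.py '0 0 0 0 0 0;0 0 0 0 0 0;0 0 -.02 0 0 0;0 0 -.02 0 0 0;0 0 -.02 0 0 0;0 0 -.02 0 0 0;0 0 0 0 0 0;0 0 0 0 0 0'
python3 jog.py '.003 .028 0 0 0 0;.003 .028 0 0 0 0;.003 .028 0 0 0 0;.003 .028 0 0 0 0;.004 .028 0 0 0 0;0 0 0 0 0 0;0 0 0 0 0 0;0 0 0 0 0 0'
python3 rel.py .591,.195,.084
```

```text
time_s: 11.68
tcp_pos: [0.6083, 0.0551, 0.2186]
tool_rot: [0.001, 3.139, -0.001]
ft_force: [1.0, 0.6, -0.5]
grip_width: 0.299
grip_force: 0.0
time_s: 12.35
tcp_pos: [0.5911, 0.1947, 0.216]
tool_rot: [-0.001, -3.14, 0.001]
ft_force: [-0.3, -1.1, 0.6]
grip_width: 0.302
grip_force: 0.0
12.35 [0.5911 0.1947 0.216 ] [[-1.0, 0.0, -0.002], [0.0, 1.0, -0.001], [0.002, -0.001, -1.0]]
.591,.195,.084 [-0.0002  0.0004  0.132 ]
```

```bash
python3 jog.py '0 0 .025 0 0 0;0 0 .025 0 0 0;0 0 .025 0 0 0;0 0 .025 0 0 0;0 0 .02 0 0 0;0 0 .013 0 0 0;0 0 0 0 0 0;0 0 0 0 0 0;0 0 0 0 0 0;0 0 0 0 0 0'
python3 -c "
from h import *
cv2.imwrite('pics/s5.png',np.hstack([grab_frame('scene')[60:300,240:560],grab_frame('top')[60:300,240:560]]))"
```

```text
time_s: 13.18
tcp_pos: [0.593, 0.1951, 0.0862]
tool_rot: [0.002, 3.139, 0.001]
ft_force: [-0.1, 0.4, 0.4]
grip_width: 0.299
grip_force: 0.0
```

View pics/s5.png

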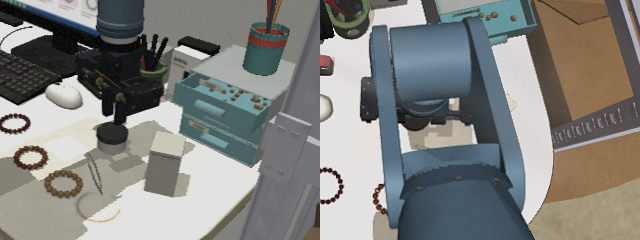

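The fingertips point at the jar lid (crop (112,122)). The carton, tweezers and bracelets have not moved. I'll dwell and hand in.

```bash
python3 jog.py '0 0 0 0 0 0;0 0 0 0 0 0;0 0 0 0 0 0;0 0 0 0 0 0;0 0 0 0 0 0;0 0 0 0 0 0;0 0 0 0 0 0;0 0 0 0 0 0;0 0 0 0 0 0;0 0 0 0 0 0' >/dev/null
python3 jog.py '0 0 0 0 0 0;0 0 0 0 0 0;0 0 0 0 0 0;0 0 0 0 0 0;0 0 0 0 0 0;0 0 0 0 0 0;0 0 0 0 0 0;0 0 0 0 0 0;0 0 0 0 0 0;0 0 0 0 0 0' >/dev/null
python3 jog.py '0 0 0 0 0 0;0 0 0 0 0 0;0 0 0 0 0 0;0 0 0 0 0 0;0 0 0 0 0 0;0 0 0 0 0 0;0 0 0 0 0 0;0 0 0 0 0 0;0 0 0 0 0 0;0 0 0 0 0 0' >/dev/null
python3 jog.py '0 0 0 0 0 0;0 0 0 0 0 0;0 0 0 0 0 0;0 0 0 0 0 0;0 0 0 0 0 0;0 0 0 0 0 0'
python3 -c "
from bench import arm, job, grab_frame, camera_params
print(job.hand_in())"
```

```text
time_s: 16.28
tcp_pos: [0.5917, 0.1952, 0.0844]
tool_rot: [0.001, 3.142, -0.0]
ft_force: [-0.3, -1.5, 0.7]
grip_width: 0.304
grip_force: 0.0
the job is handed in; nothing more can be done
None
```

The arm pointed at the tan bracelet, the grey carton and then the jar for about three seconds each; I saw no sign of anything being touched or moved, and handed in after about 16 s with the hand still over the jar (no verdict was printed).

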